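# Pin the swung fixture plate into line

### The arm

A 6-joint arm with a two-finger parallel gripper is mounted at the origin on the work surface. World frame = base frame: x ahead of the robot, y to its left, z up, the work surface at z = 0. Lengths are in m, angles in rad, forces in N, time in s.
With the tool pointing down it reaches from about 0.3 to 0.85 m from the base axis. Payload 4.2 kg.
Tool frame: the origin (TCP) lies on the centre line of the jaws, within the pads' length; the fingertips stand 19 mm ahead of it and the grasp point (between the pads) is the TCP (tip_extent is the distance from the TCP to the fingertips, in m); z points along the fingers, y is the direction in which the jaws open and shut (so a half turn about z gives the same grasp; the last joint's range is limited). The gripper opens to 91 mm and grips with 3 to 60 N. Pads are 32 mm wide; open, the fingers measure 118 mm over their backs; the gripper's body (76 mm by 178 mm) begins 60 mm behind the grasp point.
Start: joints at [-1.326, 0.32, 1.565, -0, 1.257, -0.02], TCP at [0.15, -0.555, 0.233] pointing down, gripper open.
Joint ranges: [-3.11, 3.11], [-0.84, 2.01], [0.21, 2.61], [-1.34, 4.49], [0.05, 2.63], [-2.56, 2.56]. Speed limits (rad/s): [2.57, 2.57, 3.14, 3.14, 3.14, 3.14].

### API

Orientations are given as a unit quaternion [w, x, y, z].
In Python, from workcell import * gives the robot as it stands. The module is installed in compiled form; this text tells all that it offers.
- The arm moves only by the shell command python3 -m crank 'ROWS' [FORCE]. ROWS is text: rows parted by semicolons, each of 7 numbers parted by spaces: the opening, from 0 (shut) to 1 (fully open), then the shift along the tool's x, y, z in m, then the turn, a rotation vector about the tool's x, y, z in degrees. In form: grip x y z wx wy wz; .... A call has 1 to 10 rows; each row shifts and turns the commanded pose from where the row before left it, along the tool's axes as they then stand; what a row does not reach is not made up. A row lasts 1/10 s, in which the tool goes at most 50 mm and 8.59 degrees, less where a joint would pass 70% of its speed; a pose out of reach is approached as far as the arm can. A call is refused whole if a number of a shift passes 0.05 or a number of a turn 8.59, either way. A call with a gripper value outside its range is refused whole. The fingers move at their own pace and stop on an object; FORCE is the grip in N (left out, the last holds). Time passes only in rows, so rows that do not move let the fingers close. It gives the time, the measured TCP pose, the force and the opening at its end, in the units of the state.
- get_obs(): the state, without advancing time (a new reading comes with each control period).
- read_camera(name): name is "side" or "top"; returns a dict with "pixels" (400x640x3 uint8, red, green, blue), "camera_matrix" (3x3 intrinsics, pixels), "camera_from_world" (4x4, takes a point from world to camera coordinates). Camera axes: x right, y down, z forward; pixel columns grow to the right and rows downward; lengths in m; the calibration is good to about 2 mm. A picture is of the moment at which its call begins. There is no depth.
- sign_off(): hands the job in, once; it reports no verdict.
The state is a dict: "time_s": time; "joint_positions": joint angles; "qd": joint speeds; "effort": joint torques, N m; "tool_pos": TCP position; "tcp_rot": TCP orientation; "contact_force": force on the tool from outside, world axes, zero at the start; "torque": the same for the moment, N m; "width": finger opening in m.
Only numpy, scipy, OpenCV 4.12 (cv2) and the standard library are available. Lean on these libraries where they do the work, as an engineer would, in place of code of your own. Each camera call takes 0.05 s, during which the arm holds its last target.

### The job

The swinging plate of the press fixture has drifted sideways, so its hole no longer lies over the hole in the block beneath. Take the red-headed tapered pin from the rack, find the lower hole by feel and drive the pin gently through both holes, letting it pull the plate into line without forcing it, until its collar sits flat on the plate; then let go. Leave the other pins, the wrench and the oil bottle where they are.

Things in the scene. Friction and masses are not known exactly. Their poses are not given: they have to be found in the camera images.
- taper_pin: tapered alignment pin, about 220 g: red round head 24 mm diameter and 42 mm tall above a steel collar 38 mm diameter and 5 mm thick; origin at the centre of the collar's underside, z along the pin towards the head (the red head spans z = 5 to 47 mm). It stands upright in one of the three holes of the wooden rack, collar on the rack's top (70 mm above the table); which hole varies
- taper_pin_shank: steel shank of the tapered pin below the collar, moving with it, same origin: 24 mm diameter for the first 22 mm, then an even taper over 40 mm down to a flat 6 mm diameter tip. Over 30 N of contact force on it (a knock, pressing or wedging) counts as forcing; 15 N is enough throughout, so touch down at under 10 mm/s
- pin_tip (a point): centre of the tapered pin's tip, 62 mm below the collar's underside
- plate_hole (a point): centre of the mouth of the plate's round hole (26 mm diameter, 1 mm chamfer), at the plate's upper face, 74 mm above the table. The aluminium plate is 190 x 66 x 10 mm, turns stiffly about the pivot (a sideways force of about 4 N at the hole moves it) and stays where it is left; at the start it lies almost along the fixture's x axis
- plate_pivot (a point): pivot axis of the plate at its upper face, fixed, under a dark bolt head (26 mm diameter, 8 mm tall), 120 mm from the plate hole. At 30 to 60 mm from the pivot towards the hole a dark steel jaw block, 56 mm wide, stands 17 mm above the plate
- rack: plywood pin rack 60 x 215 x 70 mm, fixed; origin at the centre of its underside; three vertical through holes 27 mm diameter at y = -70, 0 and 70 mm on its own axes
- plug_gauge: straight pin with a black head of the same size as the red one, standing in the rack, to be left there; origin at the centre of its collar's underside
- dowel: thin straight pin with a green head of the same size as the red one, standing in the rack, to be left there; origin at the centre of its collar's underside
- wrench: wrench lying at the right, to be left alone
- oil_bottle: white bottle 52 mm diameter, 130 mm tall, standing at the left, to be left alone; origin under its centre
- fixture: fixed fixture, origin under its slab; pivot at x = 65 mm, y = 0. Under the plate hole, with its top 63.5 mm above the table, is a fixed dark steel block with a vertical hole, 26 mm diameter and 53 mm deep, also 120 mm from the pivot but 4 to 14 mm to one side or the other of the plate hole, square to the line from pivot to plate hole; side and amount are not measured
Mind the look-alikes: they are no part of the job. Leave any yellow look-alike of the taper_pin alone.

How it is judged:
By the outcome, as a careful person would: the job done as asked, in the order asked, and still so for the second after the job is handed in, with the robot touching nothing.
It also fails if it takes over 67 s, if anything falls off the work surface, if the arm or the gripper's body presses on something with over 40 N, if the wrist force passes 120 N, or if a joint passes its speed limit or range.

## Working session

There is one attempt and no reset: what is moved stays moved. The work goes in short steps, Python scripts to look and compute and a shell command to move; the robot and the scene stay as the last step left them, time stands still between calls to the robot, and variables do not carry over. Pictures are saved under pics/ and viewed, and the job is handed in when it is done.

```bash
mkdir -p pics; ls; cat > h.py <<'E'
from workcell import *
import numpy as np, cv2
from scipy.spatial.transform import Rotation as R
def shot(n,f):
    c=read_camera(n); cv2.imwrite('pics/'+f+'.png',c['pixels'][:,:,::-1]); np.savez('pics/'+f+'.npz',p=c['pixels'],K=c['camera_matrix'],T=c['camera_from_world']); return c
def load(f):
    d=np.load('pics/'+f+'.npz'); return d['p'],d['K'],d['T']
def proj(K,T,X):
    q=(T[:3,:3]@np.atleast_2d(X).T).T+T[:3,3]; p=(K@q.T).T; return p[:,:2]/p[:,2:]
def onz(K,T,u,v,z):
    d=T[:3,:3].T@np.linalg.solve(K,[u,v,1]); o=-T[:3,:3].T@T[:3,3]; return o+d*(z-o[2])/d[2]
E
python3 - <<'E'
from h import *
for n in ('top','side'):
    c=shot(n,n+'0'); print(n,c['camera_matrix'].round(1).tolist(),c['camera_from_world'].round(3).tolist())
o=get_obs()
for k in o: print(k,np.round(o[k],4).tolist())
E
```

```text
pics
top [[478.3, 0.0, 314.9], [0.0, 478.3, 199.2], [0.0, 0.0, 1.0]] [[0.085, -0.996, 0.002, -0.029], [-0.976, -0.083, -0.202, 0.558], [0.201, 0.015, -0.979, 1.407], [0.0, 0.0, 0.0, 1.0]]
side [[518.8, 0.0, 327.3], [0.0, 518.8, 195.9], [0.0, 0.0, 1.0]] [[-0.994, -0.109, -0.009, 0.564], [-0.074, 0.733, -0.676, 0.107], [0.08, -0.671, -0.737, 1.828], [0.0, 0.0, 0.0, 1.0]]
time_s 0.1
joint_positions [-1.326, 0.3202, 1.5656, 0.0, 1.2574, -0.02]
qd [0.0007, -0.0016, -0.0026, -0.0002, -0.0017, -0.0007]
effort [0.0008, -41.3332, -23.251, 0.0729, 0.0422, -0.0001]
tool_pos [0.1504, -0.5545, 0.2322]
tcp_rot [-0.0008, 0.9912, 0.132, -0.0001]
contact_force [-0.0361, -0.1718, 0.0577]
torque [-0.0105, 0.0157, -0.0085]
width 0.0906
```

View pics/top0.png

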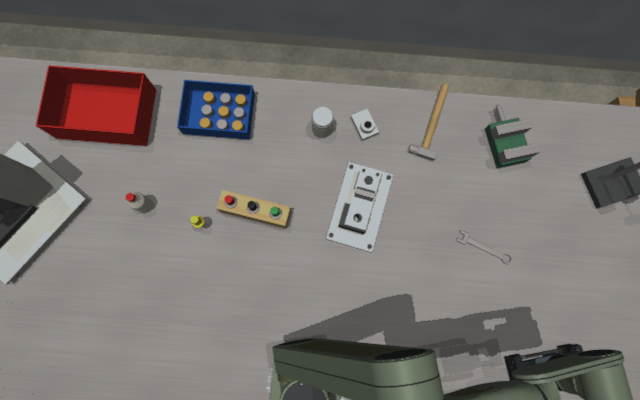

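View pics/side0.png

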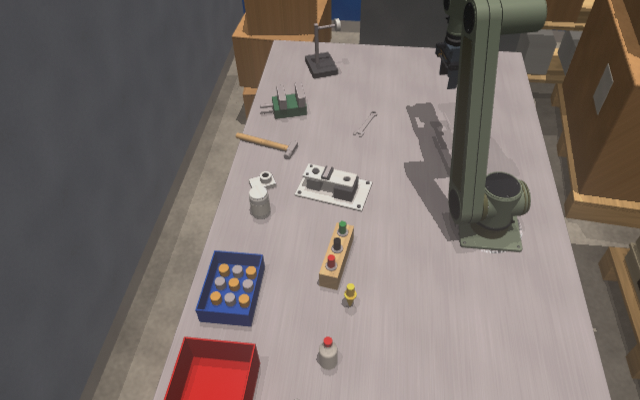

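The top view shows the rack with heads at red (229,200), black (252,206) and green (275,211). The other lookalikes are the yellow pin at (197,221) and a red-capped bottle at (131,198). The fixture is at about (360,205), with the bolt and plate hole at about (368,180) and (357,217). The red head in the rack fits the description, so I'll confirm it in enlarged crops.

```bash
python3 - <<'E'
from h import *
p,K,T=load('top0'); q,K2,T2=load('side0')
a=cv2.resize(p[170:250,180:300],None,fx=4,fy=4,interpolation=2)
b=cv2.resize(p[150:260,320:400],None,fx=5,fy=5,interpolation=2)
c=cv2.resize(q[155:215,290:380],None,fx=8,fy=8,interpolation=2)
d=cv2.resize(q[210:310,310:370],None,fx=5,fy=5,interpolation=2)
for n,i in zip('abcd',(a,b,c,d)): cv2.imwrite(f'pics/c{n}.png',i[:,:,::-1]); print(i.shape)
E
```

```text
(320, 480, 3)
(550, 400, 3)
(480, 720, 3)
(500, 300, 3)
```

View pics/ca.png

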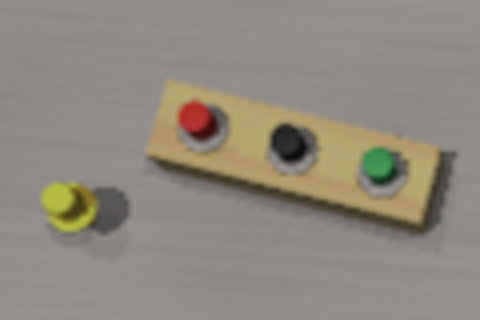

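View pics/cb.png

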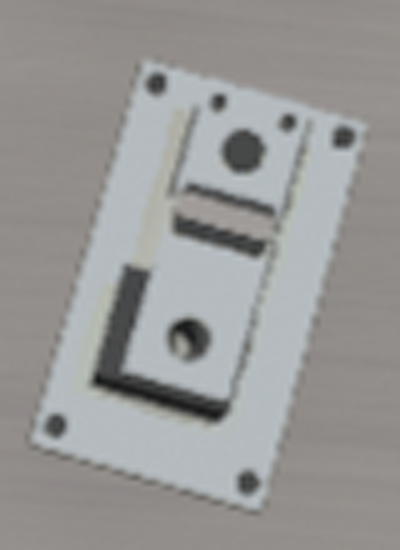

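View pics/cc.png

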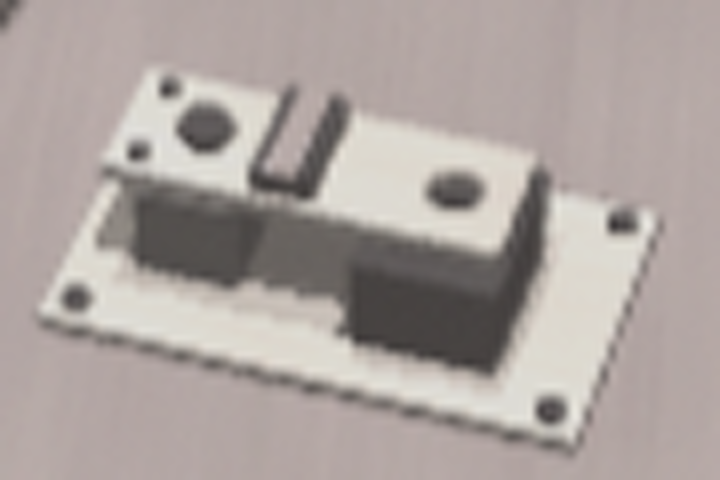

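View pics/cd.png

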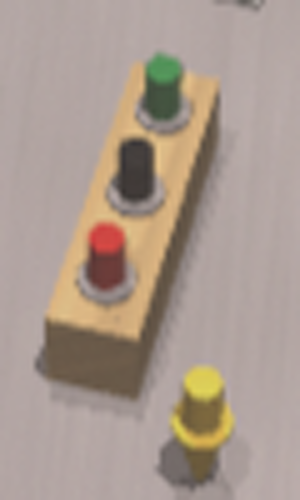

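The crops confirm the red head on a steel collar, at the image-left end of the rack. The yellow look-alike stands alone on the table, and the plate covers the block, which sticks out on the image-left side. Next I'll measure positions from both views.

```bash
cat > meas.py <<'E'
from h import *
from scipy.optimize import least_squares
V=[load('top0'),load('side0')]
def cyl(x,y,r,z0,z1):
    a=np.linspace(0,2*np.pi,40); return np.array([[x+r*np.cos(t),y+r*np.sin(t),z] for z in(z0,z1) for t in a])
def cen(P):
    h=cv2.convexHull(P.astype(np.float32)); m=cv2.moments(h); return np.array([m['m10'],m['m01']])/m['m00']
def blob(p,f,box):
    u0,v0,u1,v1=box; s=p[v0:v1,u0:u1].astype(int); m=f(s).astype(np.uint8)
    n,l,st,c=cv2.connectedComponentsWithStats(m); k=1+np.argmax(st[1:,4]); return c[k]+[u0,v0],st[k,4]
red=lambda s:(s[...,0]>90)&(s[...,0]>2*s[...,1])
grn=lambda s:(s[...,1]>70)&(s[...,1]>1.6*s[...,0])
blk=lambda s:s.max(2)<75
def fit(f,boxes,r,z0,z1,g):
    B=[blob(v[0],f,b) for v,b in zip(V,boxes)]
    F=lambda q:np.concatenate([cen(proj(v[1],v[2],cyl(*q,r,z0,z1)))-b[0] for v,b in zip(V,B)])
    s=least_squares(F,g); print(B,'->',s.x.round(4),'res px',s.fun.round(2)); 
    for v,b in zip(V,B): print('   single', least_squares(lambda q:cen(proj(v[1],v[2],cyl(*q,r,z0,z1)))-b[0],g).x.round(4))
    return s.x
if __name__=='__main__':
    for v in V: print('cam',(-v[2][:3,:3].T@v[2][:3,3]).round(3))
    print('red');r=fit(red,[(215,185,240,215),(320,250,342,272)],.012,.075,.117,[.5,.2])
    print('grn');g=fit(grn,[(265,200,288,222),(333,218,352,236)],.012,.075,.117,[.5,.1])
    print('blk');k=fit(blk,[(244,197,259,213),(328,234,345,250)],.012,.075,.117,[.5,.1])
    print(np.linalg.norm(r-g)); d=r-g; print('rack yaw deg',np.degrees(np.arctan2(d[1],d[0]))-90)
    print('bolt');b=fit(blk,[(362,174,376,187),(311,166,321,176)],.013,.074,.082,[.6,-.1])
    for n,uv in (('top',(357.4,217.5)),('side',(347,178.6))):
        v=V[0] if n=='top' else V[1]; print('hole',n,onz(v[1],v[2],*uv,.074).round(4))
E
python3 meas.py
```

```text
cam [ 0.265 -0.004  1.49 ]
cam [0.423 1.21  1.424]
red
[(array([228.28888889, 198.86666667]), np.int32(45)), (array([330.77142857, 257.57142857]), np.int32(35))] -> [0.5288 0.2694] res px [ 1.86  0.36 -0.62  2.6 ]
   single [0.5294 0.275 ]
   single [0.5279 0.2593]
grn
[(array([274.29166667, 210.5       ]), np.int32(48)), (array([342.22222222, 223.5       ]), np.int32(18))] -> [0.5052 0.1296] res px [ 1.83  0.43 -0.49  2.67]
   single [0.506  0.1351]
   single [0.5046 0.1181]
blk
[(array([251.93548387, 205.53225806]), np.int32(62)), (array([336.5   , 243.8125]), np.int32(64))] -> [0.5153 0.203 ] res px [-0.11 -0.03  0.   -0.19]
   single [0.5153 0.2027]
   single [0.5153 0.2038]
0.14173477494062373
rack yaw deg -9.580301783473942
boltTraceback (most recent call last):
  File "meas.py", line 26, in <module>
    print('bolt');b=fit(blk,[(362,174,376,187),(311,166,321,176)],.013,.074,.082,[.6,-.1])
                    ~~~^^^^^^^^^^^^^^^^^^^^^^^^^^^^^^^^^^^^^^^^^^^^^^^^^^^^^^^^^^^^^^^^^^^
  File "meas.py", line 15, in fit
    B=[blob(v[0],f,b) for v,b in zip(V,boxes)]
       ~~~~^^^^^^^^^^
  File "meas.py", line 10, in blob
    n,l,st,c=cv2.connectedComponentsWithStats(m); k=1+np.argmax(st[1:,4]); return c[k]+[u0,v0],st[k,4]
                                                      ~~~~~~~~~^^^^^^^^^^
    return _wrapfunc(a, 'argmax', axis=axis, out=out, **kwds)
    return bound(*args, **kwds)
ValueError: attempt to get argmax of an empty sequence
```

```bash
sed -i 's/^red=.*/red=lambda s:(s[...,0]>55)\&(s[...,0]>1.7*s[...,1])/; s/^grn=.*/grn=lambda s:(s[...,1]>35)\&(s[...,1]>1.3*s[...,0])/' meas.py
sed -i 's/^    print(.bolt.).*$/    print("bolt");b=fit(lambda s:s.max(2)<130,[(362,174,376,187),(311,166,321,176)],.013,.074,.082,[.6,-.1])/' meas.py
python3 meas.py; python3 - <<'E'
from h import *
p,K,T=load('top0'); print(p[208:226,348:368].max(2))
q,K,T=load('side0'); print(q[172:186,338:356].max(2))
E
```

```text
cam [ 0.265 -0.004  1.49 ]
cam [0.423 1.21  1.424]
red
[(array([228.921875, 199.703125]), np.int32(64)), (array([331.11290323, 259.72580645]), np.int32(62))] -> [0.5268 0.2704] res px [ 0.81  0.16 -0.35  0.76]
   single [0.527  0.2728]
   single [0.526  0.2674]
grn
[(array([274.48333333, 210.9       ]), np.int32(60)), (array([342.15151515, 223.72727273]), np.int32(33))] -> [0.5039 0.1291] res px [ 1.77  0.46 -0.02  2.35]
   single [0.5049 0.1344]
   single [0.5047 0.1191]
blk
[(array([251.93548387, 205.53225806]), np.int32(62)), (array([336.5   , 243.8125]), np.int32(64))] -> [0.5153 0.203 ] res px [-0.11 -0.03  0.   -0.19]
   single [0.5153 0.2027]
   single [0.5153 0.2038]
0.14310931159088586
rack yaw deg -9.182407403396795
bolt
[(array([368.17857143, 179.98214286]), np.int32(56)), (array([315.25806452, 170.64516129]), np.int32(31))] -> [ 0.6273 -0.1378] res px [ 0.03  0.04 -0.05  0.05]
   single [ 0.6274 -0.1377]
   single [ 0.6272 -0.1381]
hole top [ 0.5101 -0.1131  0.074 ]
hole side [ 0.5076 -0.1128  0.074 ]
[[101 165 191 191 192 191 191 191 191 191 191 191 191 191 191 191 191 1
[... 1810 characters left out ...]
221 221 221 220 220 213]
 [221 221 221 220 219 192 137 130 107 107 118 147 192 220 220 220 220 209]
 [221 221 221 221 214 152  99 102  96  96  98 108 162 219 220 220 218 192]
 [221 221 221 221 214 141  84  85  84  88  90 107 168 219 219 219 212 146]
 [221 221 222 221 219 191 140  87  74  77  89 145 205 221 220 218 192  98]
 [221 221 221 221 221 220 202 184 180 179 182 202 220 221 221 214 147  87]
 [221 221 221 221 221 221 221 221 221 221 221 221 221 221 221 211 106  91]
 [179 194 209 221 221 220 221 221 221 221 221 221 221 221 219 193  90  87]
 [122 139 155 169 179 181 206 209 220 221 221 221 220 221 214 147  91  78]
 [ 99  97 105 106 123 121 153 155 168 181 194 209 221 219 193 100  88  71]]
```

Bolt, red and hole are measured, and pivot to hole comes out at about 120 mm as expected. Rack yaw is about -9° and fixture yaw about -12°, so one tool yaw of -12° serves both. I'll turn the tool first.

```bash
cat >> h.py <<'E'
def to(x,y,z):
    o=get_obs(); q=o['tcp_rot']; r=R.from_quat([q[1],q[2],q[3],q[0]]); d=np.array([x,y,z])-o['tool_pos']
    X=r.as_matrix(); print('t %.2f pos'%o['time_s'],np.round(o['tool_pos'],4),'delta tool mm',(r.inv().apply(d)*1000).round(1),'yaw %.2f'%np.degrees(np.arctan2(X[1,0],X[0,0])),'zaxis',X[:,2].round(4),'F',np.round(o['contact_force'],2),'w %.4f'%o['width'])
E
python3 -m crank '0.5 0 0 0 0 0 7;0.5 0 0 0 0 0 7;0.5 0 0 0 0 0 7;0.5 0 0 0 0 0 6.1;0.5 0 0 0 0 0 0' 20
python3 -c "
from h import *
p,K,T=load('top0'); m=(191-p[210:226,349:365].max(2).astype(float)).clip(0); m=(m>40); v,u=np.nonzero(m); print(u.mean()+349,v.mean()+210,m.sum(),onz(K,T,u.mean()+349,v.mean()+210,.074))
p,K,T=load('side0'); m=(221-p[174:184,340:352].max(2).astype(float)).clip(0); m=(m>55); v,u=np.nonzero(m); print(u.mean()+340,v.mean()+174,m.sum(),onz(K,T,u.mean()+340,v.mean()+174,.074))
to(.527,.2705,.2)"
```

```text
time_s: 0.6
tool_pos: [0.1504, -0.5547, 0.2325]
tcp_rot: [-0.0, 0.995, -0.104, -0.0]
contact_force: [-0.9, 0.3, 0.1]
width: 0.0543
357.3333333333333 217.15 60 [ 0.51110316 -0.11282644  0.074     ]
346.3703703703704 178.4814814814815 27 [ 0.5099262  -0.11313253  0.074     ]
t 0.60 pos [ 0.1504 -0.5547  0.2325] delta tool mm [ 198.1 -885.2   33.1] yaw -11.92 zaxis [-2.e-04  9.e-04 -1.e+00] F [-0.88  0.27  0.07] w 0.0543
```

```bash
r='0.5'; python3 -m crank '0.5 0.005 -0.022 0 0 0 0;0.5 0.01 -0.044 0 0 0 0;0.5 0.01 -0.044 0 0 0 0;0.5 0.01 -0.044 0 0 0 0;0.5 0.01 -0.044 0 0 0 0;0.5 0.01 -0.044 0 0 0 0;0.5 0.01 -0.044 0 0 0 0;0.5 0.01 -0.044 0 0 0 0;0.5 0.01 -0.044 0 0 0 0;0.5 0.01 -0.044 0 0 0 0'
python3 -m crank '0.5 0.01 -0.044 0 0 0 0;0.5 0.01 -0.044 0 0 0 0;0.5 0.01 -0.044 0 0 0 0;0.5 0.01 -0.044 0 0 0 0;0.5 0.01 -0.044 0 0 0 0;0.5 0.01 -0.044 0 0 0 0;0.5 0.01 -0.044 0 0 0 0;0.5 0.01 -0.044 0 0 0 0;0.5 0.01 -0.044 0 0 0 0;0.5 0 0 0 0 0 0'
python3 -c "
from h import *
to(.5268,.2715,.15)"
```

```text
time_s: 1.6
tool_pos: [0.33, -0.1639, 0.233]
tcp_rot: [0.0, 0.995, -0.103, 0.0]
contact_force: [0.4, 0.0, -0.7]
width: 0.0456
time_s: 2.6
tool_pos: [0.5016, 0.2076, 0.2321]
tcp_rot: [-0.001, 0.995, -0.101, 0.0]
contact_force: [-0.8, -1.2, -0.1]
width: 0.0453
t 2.60 pos [0.5016 0.2076 0.2321] delta tool mm [ 11.9 -67.5  82.2] yaw -11.54 zaxis [ 9.0e-04  1.8e-03 -1.0e+00] F [-0.81 -1.2  -0.13] w 0.0453
```

```bash
python3 -m crank '0.5 0.004 -0.02 0 0 0 0;0.5 0.004 -0.025 0 0 0 0;0.5 0.003 -0.02 0 0 0 0;0.5 0 0 0 0 0 0;0.5 0 0 0 0 0 0'
python3 -c "
from h import *
to(.5268,.2715,.15)"
```

```text
time_s: 3.1
tool_pos: [0.5234, 0.2637, 0.2325]
tcp_rot: [0.001, 0.995, -0.103, -0.001]
contact_force: [-0.2, -0.1, 0.4]
width: 0.0453
t 3.10 pos [0.5234 0.2637 0.2325] delta tool mm [ 1.8 -8.4 82.5] yaw -11.84 zaxis [-0.0012 -0.0014 -1.    ] F [-0.19 -0.07  0.4 ] w 0.0453
```

```bash
python3 -m crank '0.5 0.002 -0.0084 0.02 0 0 0;0.5 0 0 0.03 0 0 0;0.5 0 0 0.025 0 0 0;0.5 0 0 0 0 0 0;0.5 0 0 0 0 0 0'
python3 - <<'E'
from h import *
to(.5268,.2715,.098)
a=shot('top','top1')['pixels'];b=shot('side','side1')['pixels']
i=np.hstack([cv2.resize(a[140:240,180:260],None,fx=4.5,fy=4.5,interpolation=2),cv2.resize(b[190:290,290:370],None,fx=4.5,fy=4.5,interpolation=2)])
cv2.imwrite('pics/g1.png',i[:,:,::-1])
E
```

```text
time_s: 3.6
tool_pos: [0.5276, 0.2714, 0.1584]
tcp_rot: [0.0, 0.995, -0.104, -0.0]
contact_force: [0.8, 0.6, 0.1]
width: 0.0455
t 3.60 pos [0.5276 0.2714 0.1584] delta tool mm [-0.8  0.1 60.4] yaw -11.95 zaxis [-1.e-04 -5.e-04 -1.e+00] F [0.84 0.64 0.07] w 0.0455
```

View pics/g1.png

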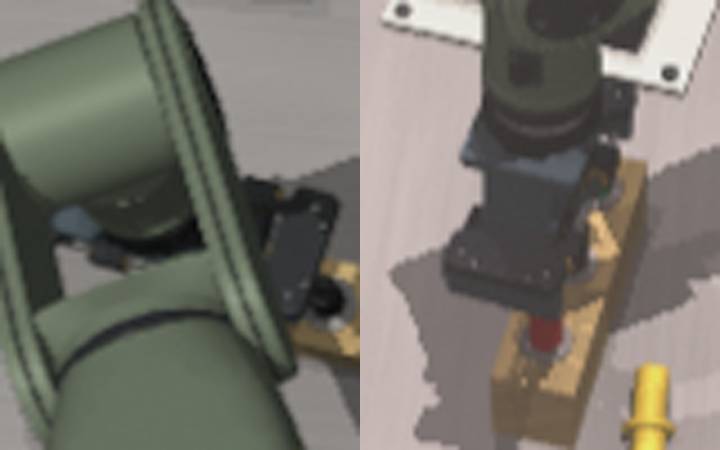

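The side view shows the red head (at about crop (547,330)) directly under the near finger. I'll descend to the grasp, watching the force.

```bash
python3 -m crank '0.5 -0.0008 0 0.015 0 0 0;0.5 0 0 0.015 0 0 0;0.5 0 0 0.01 0 0 0;0.5 0 0 0.01 0 0 0;0.5 0 0 0.006 0 0 0;0.5 0 0 0.003 0 0 0;0.5 0 0 0 0 0 0' 4
python3 -c "
from h import *
to(.5268,.2715,.098)"
```

```text
time_s: 4.4
tool_pos: [0.5268, 0.2725, 0.0988]
tcp_rot: [0.0, 0.995, -0.104, -0.0]
contact_force: [0.8, -0.4, 0.9]
width: 0.0456
t 4.40 pos [0.5268 0.2725 0.0988] delta tool mm [0.2 1.  0.8] yaw -11.93 zaxis [-2.e-04 -2.e-04 -1.e+00] F [ 0.78 -0.4   0.87] w 0.0456
```

```bash
for i in 1; do python3 -m crank '0.2 0 0 0.0005 0 0 0;0.2 0 0 0 0 0 0;0.2 0 0 0 0 0 0;0.2 0 0 0 0 0 0' 4; done
python3 -c "
from h import *
to(.5268,.2715,.098); print(get_obs()['torque'])"
```

```text
time_s: 4.8
tool_pos: [0.527, 0.2726, 0.0988]
tcp_rot: [-0.0, 0.995, -0.104, 0.0]
contact_force: [0.7, 0.2, 1.9]
width: 0.0238
t 4.80 pos [0.527  0.2726 0.0988] delta tool mm [0.  1.1 0.8] yaw -11.92 zaxis [ 6.e-04  1.e-04 -1.e+00] F [0.69 0.21 1.91] w 0.0238
[ 0.07037053  0.04576637 -0.00407572]
```

```bash
python3 -m crank '0.2 0 0 0 0 0 0;0.2 0 0 0 0 0 0;0.2 0 0 -0.005 0 0 0;0.2 0 0 -0.01 0 0 0;0.2 0 0 -0.02 0 0 0;0.2 0 0 -0.025 0 0 0;0.2 0 0 -0.025 0 0 0;0.2 0 0 -0.025 0 0 0;0.2 0 0 -0.025 0 0 0;0.2 0 0 -0.01 0 0 0' 28
python3 -c "
from h import *
to(.5268,.2715,.24)"
```

```text
time_s: 5.8
tool_pos: [0.5277, 0.273, 0.2465]
tcp_rot: [-0.001, 0.995, -0.104, 0.002]
contact_force: [0.0, 0.3, -1.8]
width: 0.0232
t 5.80 pos [0.5277 0.273  0.2465] delta tool mm [-0.6  1.7  6.5] yaw -11.93 zaxis [ 0.0044  0.0022 -1.    ] F [ 0.03  0.33 -1.76] w 0.0232
```

```bash
python3 -m crank '0.2 0 0.02 0 0 0 0;0.2 0.006 0.04 0 0 0 0;0.2 0.006 0.04 0 0 0 0;0.2 0.006 0.04 0 0 0 0;0.2 0.006 0.04 0 0 0 0;0.2 0.006 0.04 0 0 0 0;0.2 0.006 0.04 0 0 0 0;0.2 0.006 0.04 0 0 0 0;0.2 0.006 0.04 0 0 0 0;0.2 0.006 0.03 0 0 0 0'
python3 -m crank '0.2 0.005 0.01 0 0 0 0;0.2 0 0 0 0 0 0;0.2 0 0 0 0 0 0'
python3 -c "
from h import *
to(.5111,-.1091,.18)"
```

```text
time_s: 6.8
tool_pos: [0.5009, -0.1033, 0.2421]
tcp_rot: [0.0, 0.995, -0.105, -0.002]
contact_force: [0.9, -0.7, -1.6]
width: 0.0234
time_s: 7.1
tool_pos: [0.5054, -0.1108, 0.2428]
tcp_rot: [-0.0, 0.995, -0.104, -0.001]
contact_force: [0.1, -0.3, -3.3]
width: 0.0236
t 7.10 pos [ 0.5054 -0.1108  0.2428] delta tool mm [ 5.3 -2.8 62.7] yaw -11.94 zaxis [-0.0017  0.0011 -1.    ] F [ 0.1  -0.33 -3.25] w 0.0236
```

```bash
python3 -m crank '0.2 0.0053 -0.0028 0.01 0 0 0;0.2 0 0 0.02 0 0 0;0.2 0 0 0.02 0 0 0;0.2 0 0 0.012 0 0 0;0.2 0 0 0.006 0 0 0;0.2 0 0 0 0 0 0;0.2 0 0 0 0 0 0'
python3 - <<'E'
from h import *
to(.5111,-.1091,.173)
a=shot('top','top2')['pixels'];b=shot('side','side2')['pixels']
i=np.hstack([cv2.resize(a[150:250,310:400],None,fx=4,fy=4,interpolation=2),cv2.resize(b[120:220,290:390],None,fx=4,fy=4,interpolation=2)])
cv2.imwrite('pics/g2.png',i[:,:,::-1])
E
```

```text
time_s: 7.8
tool_pos: [0.5124, -0.1097, 0.176]
tcp_rot: [0.0, 0.995, -0.104, 0.001]
contact_force: [-0.0, -0.1, -1.7]
width: 0.0236
t 7.80 pos [ 0.5124 -0.1097  0.176 ] delta tool mm [-1.4 -0.3  3. ] yaw -11.91 zaxis [ 1.3e-03 -3.0e-04 -1.0e+00] F [-0.03 -0.07 -1.69] w 0.0236
```

View pics/g2.png

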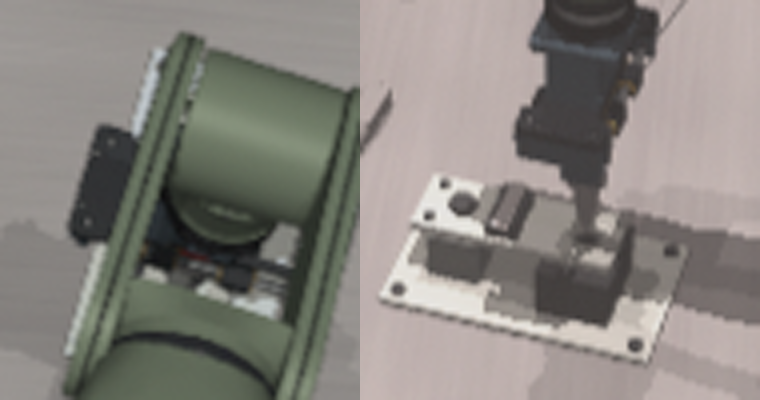

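The pin hangs right over the hole: the tip is at about crop (583,225) and the hole at about (588,238). Now a slow descent.

```bash
python3 -m crank '0.2 -0.001 0 0.0015 0 0 0;0.2 0 0 0.002 0 0 0;0.2 0 0 0.002 0 0 0;0.2 0 0 0.0015 0 0 0;0.2 0 0 0.0008 0 0 0;0.2 0 0 0.0008 0 0 0;0.2 0 0 0.0008 0 0 0;0.2 0 0 0.0008 0 0 0;0.2 0 0 0.0008 0 0 0;0.2 0 0 0.0008 0 0 0'
python3 -c "
from h import *
to(.5111,-.1091,.173)"
python3 -m crank '0.2 0 0 0.0008 0 0 0;0.2 0 0 0.0008 0 0 0;0.2 0 0 0.0008 0 0 0;0.2 0 0 0.0008 0 0 0;0.2 0 0 0.0008 0 0 0'
python3 -c "
from h import *
to(.5111,-.1091,.173)"
```

```text
time_s: 8.9
tool_pos: [0.5108, -0.1096, 0.1636]
tcp_rot: [0.0, 0.995, -0.104, 0.0]
contact_force: [0.4, -0.4, -2.2]
width: 0.0235
t 8.90 pos [ 0.5108 -0.1096  0.1636] delta tool mm [ 0.2 -0.6 -9.4] yaw -11.93 zaxis [ 1.e-04 -1.e-04 -1.e+00] F [ 0.36 -0.41 -2.23] w 0.0235
time_s: 9.4
tool_pos: [0.5108, -0.1097, 0.1596]
tcp_rot: [0.0, 0.995, -0.104, 0.0]
contact_force: [0.3, 0.3, -2.2]
width: 0.0232
t 9.40 pos [ 0.5108 -0.1097  0.1596] delta tool mm [  0.1  -0.6 -13.4] yaw -11.93 zaxis [ 1.e-04 -1.e-04 -1.e+00] F [ 0.31  0.34 -2.21] w 0.0232
```

```bash
python3 -m crank '0.2 0 0 0.0008 0 0 0;0.2 0 0 0.0008 0 0 0;0.2 0 0 0.0008 0 0 0;0.2 0 0 0.0008 0 0 0;0.2 0 0 0.0008 0 0 0'
python3 -m crank '0.2 0 0 0.0006 0 0 0;0.2 0 0 0.0006 0 0 0;0.2 0 0 0.0006 0 0 0'
python3 -m crank '0.2 0 0 0.0006 0 0 0;0.2 0 0 0.0006 0 0 0;0.2 0 0 0.0006 0 0 0'
python3 -c "
from h import *
to(.5111,-.1091,.173)"
```

```text
time_s: 9.9
tool_pos: [0.5108, -0.1096, 0.1556]
tcp_rot: [0.0, 0.995, -0.104, -0.0]
contact_force: [-0.1, -0.9, -2.7]
width: 0.0234
time_s: 10.2
tool_pos: [0.5108, -0.1096, 0.1538]
tcp_rot: [0.0, 0.995, -0.104, 0.0]
contact_force: [0.1, -0.4, -2.0]
width: 0.0236
time_s: 10.5
tool_pos: [0.5108, -0.1096, 0.152]
tcp_rot: [0.0, 0.995, -0.104, 0.0]
contact_force: [-0.3, -0.2, -2.3]
width: 0.0234
t 10.50 pos [ 0.5108 -0.1096  0.152 ] delta tool mm [  0.2  -0.6 -21. ] yaw -11.93 zaxis [ 1.e-04 -1.e-04 -1.e+00] F [-0.34 -0.2  -2.26] w 0.0234
```

```bash
python3 -m crank '0.2 0 0 0.0008 0 0 0;0.2 0 0 0.0008 0 0 0;0.2 0 0 0.0008 0 0 0;0.2 0 0 0.0008 0 0 0'
python3 -m crank '0.2 0 0 0.0008 0 0 0;0.2 0 0 0.0008 0 0 0;0.2 0 0 0.0008 0 0 0;0.2 0 0 0.0008 0 0 0'
python3 -c "
from h import *
to(.5111,-.1091,.173)"
```

```text
time_s: 10.9
tool_pos: [0.5108, -0.1096, 0.1488]
tcp_rot: [0.0, 0.995, -0.104, -0.0]
contact_force: [0.7, -0.7, -1.9]
width: 0.0235
time_s: 11.3
tool_pos: [0.5108, -0.1096, 0.1456]
tcp_rot: [0.0, 0.995, -0.104, 0.0]
contact_force: [0.1, 0.2, -1.6]
width: 0.0235
t 11.30 pos [ 0.5108 -0.1096  0.1456] delta tool mm [  0.2  -0.6 -27.4] yaw -11.93 zaxis [ 1.e-04 -1.e-04 -1.e+00] F [ 0.1   0.17 -1.58] w 0.0235
```

The tip is about 9 mm below the block top with no contact, so it's in the lower hole. Now I'll feel for the walls sideways.

```bash
for i in 1; do python3 -m crank '0.2 0 0.0005 0 0 0 0;0.2 0 0.0005 0 0 0 0;0.2 0 0.0005 0 0 0 0'; python3 -m crank '0.2 0 0.0005 0 0 0 0;0.2 0 0.0005 0 0 0 0'; done
```

```text
time_s: 11.6
tool_pos: [0.5106, -0.1112, 0.1457]
tcp_rot: [0.0, 0.995, -0.104, 0.0]
contact_force: [0.5, 0.5, -2.7]
width: 0.0233
time_s: 11.8
tool_pos: [0.5103, -0.1121, 0.1457]
tcp_rot: [0.0, 0.995, -0.104, 0.0]
contact_force: [-0.1, 0.5, -2.4]
width: 0.0234
```

```bash
python3 -m crank '0.2 0 0.0005 0 0 0 0;0.2 0 0.0005 0 0 0 0'; python3 -m crank '0.2 0 0.0005 0 0 0 0;0.2 0 0.0005 0 0 0 0'
```

```text
time_s: 12.0
tool_pos: [0.5101, -0.1131, 0.1457]
tcp_rot: [0.0, 0.995, -0.104, 0.0]
contact_force: [0.3, -0.1, -2.5]
width: 0.0236
time_s: 12.2
tool_pos: [0.5099, -0.114, 0.1456]
tcp_rot: [-0.0, 0.995, -0.104, 0.0]
contact_force: [-0.4, 0.8, -2.0]
width: 0.0229
```

```bash
python3 -m crank '0.2 0 0.0005 0 0 0 0;0.2 0 0.0005 0 0 0 0'; python3 -m crank '0.2 0 0.0005 0 0 0 0;0.2 0 0.0005 0 0 0 0'; python3 -m crank '0.2 0 0.0005 0 0 0 0;0.2 0 0.0005 0 0 0 0'
```

```text
time_s: 12.4
tool_pos: [0.5098, -0.1145, 0.1456]
tcp_rot: [-0.001, 0.995, -0.104, 0.0]
contact_force: [0.3, 2.2, -2.3]
width: 0.0233
time_s: 12.6
tool_pos: [0.5097, -0.115, 0.1456]
tcp_rot: [-0.001, 0.995, -0.104, 0.0]
contact_force: [2.2, 6.0, -2.6]
width: 0.0237
time_s: 12.8
tool_pos: [0.5096, -0.1154, 0.1456]
tcp_rot: [-0.002, 0.995, -0.105, 0.0]
contact_force: [1.7, 7.3, -1.7]
width: 0.0233
```

Contact came at about y' = -1.5 mm and the force is climbing stiffly, so this is the block's wall. The lower hole centre is therefore about +6.5 mm toward +y'. I'll back off and move to it.

```bash
python3 -m crank '0.2 0 -0.001 0 0 0 0;0.2 0 -0.001 0 0 0 0;0.2 0 -0.001 0 0 0 0'; python3 -m crank '0.2 0 -0.001 0 0 0 0;0.2 0 -0.001 0 0 0 0;0.2 0 -0.001 0 0 0 0;0.2 0 0 0 0 0 0'; python3 -c "
from h import *
to(.5116,-.1066,.1457)"
```

```text
time_s: 13.1
tool_pos: [0.5099, -0.1142, 0.1456]
tcp_rot: [0.0, 0.995, -0.104, -0.0]
contact_force: [0.9, 1.0, -2.3]
width: 0.0232
time_s: 13.5
tool_pos: [0.5105, -0.1113, 0.1457]
tcp_rot: [0.0, 0.995, -0.104, 0.0]
contact_force: [-0.3, -0.0, -2.1]
width: 0.0232
t 13.50 pos [ 0.5105 -0.1113  0.1457] delta tool mm [ 0.1 -4.9 -0. ] yaw -11.92 zaxis [-0.e+00 -7.e-04 -1.e+00] F [-0.33 -0.   -2.1 ] w 0.0232
```

```bash
python3 -m crank '0.2 0 -0.001 0 0 0 0;0.2 0 -0.001 0 0 0 0;0.2 0 -0.0008 0 0 0 0'; python3 -m crank '0.2 0 -0.0008 0 0 0 0;0.2 0 -0.0007 0 0 0 0;0.2 0 -0.0006 0 0 0 0;0.2 0 0 0 0 0 0'; python3 -c "
from h import *
to(.5116,-.1066,.1457)"
```

```text
time_s: 13.8
tool_pos: [0.5111, -0.1083, 0.1456]
tcp_rot: [0.0, 0.995, -0.104, 0.0]
contact_force: [0.5, 0.1, -2.5]
width: 0.0236
time_s: 14.2
tool_pos: [0.5115, -0.1066, 0.1456]
tcp_rot: [0.0, 0.995, -0.104, -0.0]
contact_force: [-1.1, -2.2, -1.9]
width: 0.0235
t 14.20 pos [ 0.5115 -0.1066  0.1456] delta tool mm [ 0.1 -0.  -0.1] yaw -11.91 zaxis [-2.e-04 -9.e-04 -1.e+00] F [-1.06 -2.22 -1.85] w 0.0235
```

The plate touches right where predicted (-2 N). I'll descend gently and let the taper pull the plate.

```bash
python3 -m crank '0.2 0 0 0.0007 0 0 0;0.2 0 0 0.0007 0 0 0;0.2 0 0 0.0007 0 0 0'; python3 -m crank '0.2 0 0 0.0007 0 0 0;0.2 0 0 0.0007 0 0 0;0.2 0 0 0.0007 0 0 0'; python3 -m crank '0.2 0 0 0.0007 0 0 0;0.2 0 0 0.0007 0 0 0;0.2 0 0 0.0007 0 0 0';python3 -c "
from h import *
to(.5116,-.1066,.1457)"
```

```text
time_s: 14.5
tool_pos: [0.5117, -0.1068, 0.1439]
tcp_rot: [0.001, 0.995, -0.104, 0.0]
contact_force: [-2.5, -3.5, 0.9]
width: 0.0233
time_s: 14.8
tool_pos: [0.5118, -0.1067, 0.1417]
tcp_rot: [0.0, 0.995, -0.104, 0.0]
contact_force: [-0.6, -4.0, 1.9]
width: 0.0235
time_s: 15.1
tool_pos: [0.5117, -0.1064, 0.1394]
tcp_rot: [0.0, 0.995, -0.104, 0.0]
contact_force: [-0.9, -3.9, 2.0]
width: 0.0237
t 15.10 pos [ 0.5117 -0.1064  0.1394] delta tool mm [-0.1  0.2 -6.3] yaw -11.92 zaxis [ 5.e-04 -3.e-04 -1.e+00] F [-0.86 -3.9   1.99] w 0.0237
```

```bash
for i in 1; do python3 -m crank '0.2 0 0 0.0008 0 0 0;0.2 0 0 0.0008 0 0 0;0.2 0 0 0.0008 0 0 0;0.2 0 0 0.0008 0 0 0'; python3 -m crank '0.2 0 0 0.0008 0 0 0;0.2 0 0 0.0008 0 0 0;0.2 0 0 0.0008 0 0 0;0.2 0 0 0.0008 0 0 0'; python3 -m crank '0.2 0 0 0.0008 0 0 0;0.2 0 0 0.0008 0 0 0;0.2 0 0 0.0008 0 0 0;0.2 0 0 0.0008 0 0 0';done; python3 -c "
from h import *
to(.5116,-.1066,.1457)"
```

```text
time_s: 15.5
tool_pos: [0.5116, -0.1063, 0.1361]
tcp_rot: [0.0, 0.995, -0.104, 0.0]
contact_force: [-0.8, -3.7, 1.2]
width: 0.0234
time_s: 15.9
tool_pos: [0.5116, -0.1063, 0.1329]
tcp_rot: [0.0, 0.995, -0.104, 0.0]
contact_force: [0.2, -4.4, 2.8]
width: 0.0234
time_s: 16.3
tool_pos: [0.5116, -0.1063, 0.1297]
tcp_rot: [0.0, 0.995, -0.104, 0.0]
contact_force: [-0.3, -4.9, 2.2]
width: 0.0237
t 16.30 pos [ 0.5116 -0.1063  0.1297] delta tool mm [  0.    0.3 -16. ] yaw -11.93 zaxis [ 2.e-04 -1.e-04 -1.e+00] F [-0.33 -4.93  2.16] w 0.0237
```

```bash
python3 -m crank '0.2 0 0 0.0008 0 0 0;0.2 0 0 0.0008 0 0 0;0.2 0 0 0.0008 0 0 0;0.2 0 0 0.0008 0 0 0'; python3 -m crank '0.2 0 0 0.0008 0 0 0;0.2 0 0 0.0008 0 0 0;0.2 0 0 0.0008 0 0 0;0.2 0 0 0.0008 0 0 0';  python3 -c "
from h import *
to(.5116,-.1066,.1457)"
```

```text
time_s: 16.7
tool_pos: [0.5116, -0.1063, 0.1266]
tcp_rot: [0.0, 0.995, -0.104, 0.0]
contact_force: [0.2, -4.3, 1.9]
width: 0.0236
time_s: 17.1
tool_pos: [0.5115, -0.1063, 0.1231]
tcp_rot: [0.0, 0.995, -0.104, 0.0]
contact_force: [0.2, -5.1, 0.3]
width: 0.0236
t 17.10 pos [ 0.5115 -0.1063  0.1231] delta tool mm [  0.1   0.3 -22.6] yaw -11.93 zaxis [ 0.e+00 -1.e-04 -1.e+00] F [ 0.17 -5.1   0.26] w 0.0236
```

```bash
python3 -m crank '0.2 0 0 0.0006 0 0 0;0.2 0 0 0.0006 0 0 0;0.2 0 0 0.0006 0 0 0'; python3 -m crank '0.2 0 0 0.0006 0 0 0;0.2 0 0 0.0006 0 0 0;0.2 0 0 0.0006 0 0 0';python3 -m crank '0.2 0 0 0.0006 0 0 0;0.2 0 0 0.0006 0 0 0;0.2 0 0 0.0006 0 0 0';  python3 -c "
from h import *
to(.5116,-.1066,.1457)"
```

```text
time_s: 17.4
tool_pos: [0.5115, -0.1063, 0.1214]
tcp_rot: [0.0, 0.995, -0.104, -0.0]
contact_force: [0.4, -4.8, -0.2]
width: 0.024
time_s: 17.7
tool_pos: [0.5115, -0.1063, 0.1197]
tcp_rot: [0.0, 0.995, -0.104, 0.0]
contact_force: [0.8, -4.0, 0.0]
width: 0.0235
time_s: 18.0
tool_pos: [0.5115, -0.1063, 0.1179]
tcp_rot: [0.0, 0.995, -0.104, 0.0]
contact_force: [-0.1, -5.1, 0.4]
width: 0.0233
t 18.00 pos [ 0.5115 -0.1063  0.1179] delta tool mm [  0.1   0.3 -27.8] yaw -11.93 zaxis [ 0.e+00 -1.e-04 -1.e+00] F [-0.14 -5.07  0.43] w 0.0233
```

```bash
python3 -m crank '0.2 0 0 0.0006 0 0 0;0.2 0 0 0.0006 0 0 0;0.2 0 0 0.0006 0 0 0'; python3 -m crank '0.2 0 0 0.0006 0 0 0;0.2 0 0 0.0006 0 0 0';python3 -m crank '0.2 0 0 0.0006 0 0 0;0.2 0 0 0.0006 0 0 0';  python3 -c "
from h import *
to(.5116,-.1066,.1457)"
```

```text
time_s: 18.3
tool_pos: [0.5115, -0.1063, 0.1161]
tcp_rot: [0.0, 0.995, -0.104, 0.0]
contact_force: [-0.2, -4.7, 0.5]
width: 0.0236
time_s: 18.5
tool_pos: [0.5115, -0.1063, 0.1149]
tcp_rot: [0.0, 0.995, -0.104, 0.0]
contact_force: [-0.1, -4.0, 0.4]
width: 0.023
time_s: 18.7
tool_pos: [0.5115, -0.1063, 0.1137]
tcp_rot: [0.0, 0.995, -0.104, 0.0]
contact_force: [0.9, -4.0, -0.3]
width: 0.0236
t 18.70 pos [ 0.5115 -0.1063  0.1137] delta tool mm [  0.1   0.3 -32. ] yaw -11.93 zaxis [ 0. -0. -1.] F [ 0.94 -4.05 -0.35] w 0.0236
```

The full diameter is now in both holes with no added force, and about 11 mm remain.

```bash
python3 -m crank '0.2 0 0 0.0007 0 0 0;0.2 0 0 0.0007 0 0 0;0.2 0 0 0.0007 0 0 0;0.2 0 0 0.0007 0 0 0'; python3 -m crank '0.2 0 0 0.0007 0 0 0;0.2 0 0 0.0007 0 0 0;0.2 0 0 0.0007 0 0 0;0.2 0 0 0.0007 0 0 0';python3 -m crank '0.2 0 0 0.0007 0 0 0;0.2 0 0 0.0007 0 0 0;0.2 0 0 0.0007 0 0 0';  python3 -c "
from h import *
to(.5116,-.1066,.1457)"
```

```text
time_s: 19.1
tool_pos: [0.5115, -0.1063, 0.1109]
tcp_rot: [0.0, 0.995, -0.104, 0.0]
contact_force: [0.3, -4.5, 0.1]
width: 0.0236
time_s: 19.5
tool_pos: [0.5116, -0.1063, 0.1081]
tcp_rot: [0.0, 0.995, -0.104, 0.0]
contact_force: [0.4, -4.1, 0.2]
width: 0.0234
time_s: 19.8
tool_pos: [0.5116, -0.1063, 0.106]
tcp_rot: [0.0, 0.995, -0.104, 0.0]
contact_force: [1.5, -3.8, -0.2]
width: 0.0239
t 19.80 pos [ 0.5116 -0.1063  0.106 ] delta tool mm [  0.1   0.3 -39.7] yaw -11.93 zaxis [ 1.e-04 -1.e-04 -1.e+00] F [ 1.47 -3.85 -0.17] w 0.0239
```

```bash
python3 -m crank '0.2 0 0 0.0005 0 0 0;0.2 0 0 0.0005 0 0 0;0.2 0 0 0.0005 0 0 0;0.2 0 0 0.0005 0 0 0'; python3 -m crank '0.2 0 0 0.0004 0 0 0;0.2 0 0 0.0004 0 0 0';python3 -m crank '0.2 0 0 0.0003 0 0 0;0.2 0 0 0.0003 0 0 0';  python3 -c "
from h import *
to(.5116,-.1066,.1457)"
```

```text
time_s: 20.2
tool_pos: [0.5115, -0.1063, 0.104]
tcp_rot: [0.0, 0.995, -0.104, 0.0]
contact_force: [0.5, -3.6, 0.4]
width: 0.0233
time_s: 20.4
tool_pos: [0.5115, -0.1063, 0.1032]
tcp_rot: [0.0, 0.995, -0.104, 0.0]
contact_force: [1.3, -4.3, 0.6]
width: 0.0237
time_s: 20.6
tool_pos: [0.5116, -0.1063, 0.1027]
tcp_rot: [0.0, 0.995, -0.104, 0.0]
contact_force: [0.3, -4.8, 3.4]
width: 0.0234
t 20.60 pos [ 0.5116 -0.1063  0.1027] delta tool mm [  0.1   0.3 -43. ] yaw -11.93 zaxis [ 1.e-04 -1.e-04 -1.e+00] F [ 0.26 -4.84  3.44] w 0.0234
```

```bash
python3 -m crank '0.2 0 0 0.0003 0 0 0;0.2 0 0 0.0002 0 0 0;0.2 0 0 0 0 0 0';  python3 -c "
from h import *
to(.5116,-.1066,.1457)"
```

```text
time_s: 20.9
tool_pos: [0.5116, -0.1063, 0.1027]
tcp_rot: [0.0, 0.995, -0.104, 0.0]
contact_force: [-1.1, -3.3, 5.2]
width: 0.0234
t 20.90 pos [ 0.5116 -0.1063  0.1027] delta tool mm [  0.1   0.3 -43. ] yaw -11.93 zaxis [ 4.e-04 -1.e-04 -1.e+00] F [-1.08 -3.33  5.24] w 0.0234
```

```bash
python3 -m crank '0.2 0 0.0004 0 0 0 0;0.2 0 0.0003 0 0 0 0;0.2 0 0 0 0 0 0'; python3 -m crank '0.3 0 0 0 0 0 0;0.4 0 0 0 0 0 0;0.5 0 0 0 0 0 0;0.5 0 0 0 0 0 0;0.5 0 0 0 0 0 0;0.5 0 0 0 0 0 0';  python3 -c "
from h import *
to(.5116,-.1066,.1457)"
```

```text
time_s: 21.2
tool_pos: [0.5116, -0.1064, 0.1026]
tcp_rot: [-0.001, 0.995, -0.104, 0.0]
contact_force: [-0.3, -0.5, 5.5]
width: 0.0236
time_s: 21.8
tool_pos: [0.5113, -0.1069, 0.102]
tcp_rot: [-0.0, 0.995, -0.104, -0.0]
contact_force: [-0.5, -0.0, -0.1]
width: 0.0454
t 21.80 pos [ 0.5113 -0.1069  0.102 ] delta tool mm [  0.3  -0.4 -43.7] yaw -11.93 zaxis [-3.e-04  1.e-04 -1.e+00] F [-0.52 -0.01 -0.09] w 0.0454
```

Released and no longer in contact. I'll retract straight up, swing clear and look.

```bash
python3 -m crank '0.5 0 0 -0.005 0 0 0;0.5 0 0 -0.01 0 0 0;0.5 0 0 -0.02 0 0 0;0.5 0 0 -0.03 0 0 0;0.5 0 0 -0.03 0 0 0;0.5 0 0 -0.03 0 0 0;0.5 0 0 -0.02 0 0 0;0.5 -0.03 0.03 0 0 0 0;0.5 -0.03 0.04 0 0 0 0;0.5 -0.03 0.04 0 0 0 0'
python3 -m crank '0.5 -0.03 0.04 0 0 0 0;0.5 -0.03 0.04 0 0 0 0;0.5 -0.03 0.04 0 0 0 0;0.5 -0.03 0.04 0 0 0 0;0.5 -0.01 0.04 0 0 0 0;0.5 0 0.03 0 0 0 0;0.5 0 0.02 0 0 0 0;0.5 0 0 0 0 0 0'
python3 - <<'E'
from h import *
a=shot('top','top3')['pixels'];b=shot('side','side3')['pixels']
i=np.hstack([cv2.resize(a[150:250,310:400],None,fx=4,fy=4,interpolation=2),cv2.resize(b[120:220,290:390],None,fx=4,fy=4,interpolation=2)])
cv2.imwrite('pics/g3.png',i[:,:,::-1])
E
```

```text
time_s: 22.8
tool_pos: [0.3995, -0.1966, 0.2483]
tcp_rot: [0.001, 0.995, -0.103, 0.001]
contact_force: [0.5, -1.7, 0.9]
width: 0.0456
time_s: 23.6
tool_pos: [0.2215, -0.4157, 0.2475]
tcp_rot: [0.001, 0.994, -0.105, 0.0]
contact_force: [0.3, 0.2, 1.1]
width: 0.0458
```

View pics/g3.png

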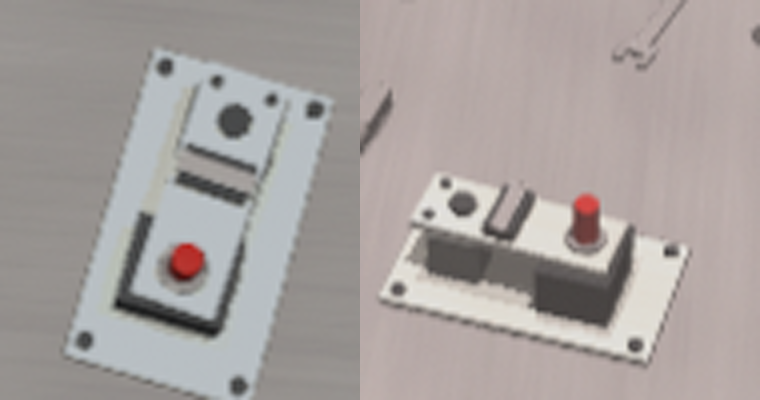

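View pics/side3.png

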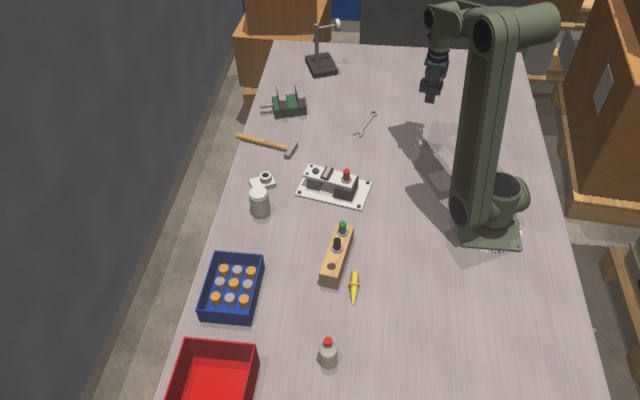

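The pin is seated: its collar is flat on the plate at about (585,240), and the plate is centred over the block. But the yellow look-alike now lies on its side at side-view pixel (354,287), where it stood upright before. I'll check when that happened.

```bash
python3 - <<'E'
from h import *
L=[cv2.resize(load(f)[0][255:320,325:385],None,fx=3,fy=4 if 0 else 3,interpolation=2) for f in('side0','side1','side2','side3')]
M=[cv2.resize(load(f)[0][195:260,170:230],None,fx=3,fy=3,interpolation=2) for f in('top0','top1','top2','top3')]
cv2.imwrite('pics/y.png',np.vstack([np.hstack(L),np.hstack(M)])[:,:,::-1])
p,K,T=load('top0'); q,K2,T2=load('side0')
print(onz(K,T,195.5,219,.109),onz(K,T,199,224,.0)); print(onz(K2,T2,350.5,286,.109),onz(K2,T2,350,304,0))
E
```

```text
[0.45927572 0.36080446 0.109     ] [0.45977781 0.37644708 0.        ]
[0.45789886 0.36498728 0.109     ] [0.45713731 0.36079587 0.        ]
```

View pics/y.png

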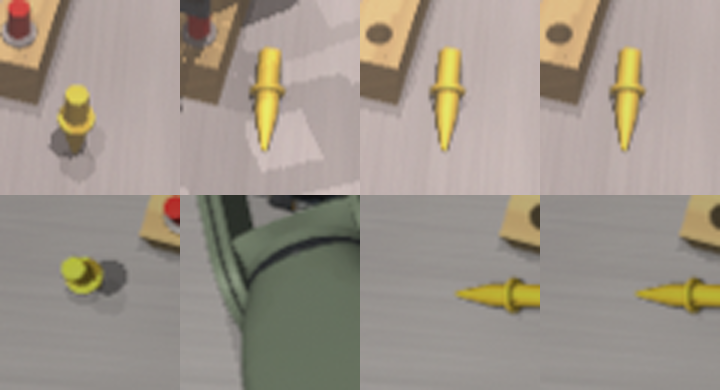

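The yellow pin was already down in the picture at t = 3.6 s. By then the fingertips had never been below about 0.139 m or within about 9 cm of it, its top was at about 0.109 m, and the wrist force showed only noise. It seems to have toppled off its 6 mm tip by itself. The brief says to leave it alone, so I will. One last numerical check of the pin before handing in.

```bash
python3 - <<'E'
import meas
from h import *
V=[load('top3'),load('side3')]; meas.V[:]=V
for dz in (0,.005): meas.fit(meas.red,[(346,200,368,228),(338,160,356,182)],.012,.079+dz,.121+dz,[.51,-.107])
for n,b in(('top',[(440,220,520,270),(305,100,340,145),(240,190,295,232)]),('side',[(350,105,380,140),(245,180,272,220),(333,215,352,260)])):
    a=load(n+'0')[0].astype(int); c=load(n+'3')[0].astype(int)
    print(n,[round(float(np.abs(a[y0:y1,x0:x1]-c[y0:y1,x0:x1]).mean()),2) for x0,y0,x1,y1 in b])
E
```

```text
[(array([356.27118644, 214.96610169]), np.int32(59)), (array([346.58536585, 173.02439024]), np.int32(41))] -> [ 0.5113 -0.1092] res px [ 0.67  0.48 -0.55  1.09]
   single [ 0.5126 -0.1071]
   single [ 0.5098 -0.115 ]
[(array([356.27118644, 214.96610169]), np.int32(59)), (array([346.58536585, 173.02439024]), np.int32(41))] -> [ 0.511  -0.1072] res px [ 0.14  0.23 -0.49  0.5 ]
   single [ 0.5117 -0.1068]
   single [ 0.5095 -0.11  ]
top [2.77, 2.68, 2.53]
side [3.39, 3.04, 3.76]
```

```bash
python3 -c "
from h import *
to(.5,0,.2); print(sign_off())"
```

```text
t 23.70 pos [ 0.222  -0.4131  0.2472] delta tool mm [ 186.7 -461.6   47.7] yaw -11.93 zaxis [ 0.      0.0012 -1.    ] F [ 0.54  0.47 -0.96] w 0.0458
the job is handed in; nothing more can be done
None
```

The red tapered pin is through both holes with its collar on the plate. It is released, the arm is clear, and I handed the job in at 23.7 s. The yellow look-alike fell over early in the run; details are below.

- **Lower hole:** I felt the block's wall on one side and worked out that the lower hole was about 6.5 mm toward +y from the plate hole. I moved there and drove the pin down at 8 mm/s or less. The plate slid across under about 4–5 N.
- **Force:** the highest sideways reading was about 7.5 N, while feeling for the wall. The final seating push was also about 7.5 N, so both stayed well under the 30 N limit.
- **Seating:** the arm stopped against the plate at TCP z = 0.1027 m, against 0.1028 m predicted for a flat collar. The last pictures show the pin upright with its collar on the plate and the plate centred over the block.
- **Position check:** fitting the red head's position from the pictures left errors of up to about 1 pixel, and a 5 mm higher position fitted slightly better. The same fit was off by about 0.8 pixel when the pin stood in the rack, so I relied on the height and force readings.
- **Other objects:** the black and green pins, the wrench and the white bottle look unmoved.
- **Yellow look-alike:** it stood upright on its narrow tip in the first pictures but was lying on the table by 3.6 s. The gripper had not come within about 9 cm of it and the force readings showed nothing, so it probably toppled on its own, though I can't prove that. I left it where it lay, as instructed.

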